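# Turn the drill-press tools round into the new rack

### The job

Move the four drill-press tools from the plywood rack into the empty grey tray in reverse order: the tool that stands at the robot's left end of the plywood rack goes into the pocket at the right end of the tray, the next one into the next pocket, and so on, so that the left-to-right row comes out mirrored. Each ends alone in its pocket, standing upright on the pocket's floor with its shank up. Set each tool down gently, without dropping it or tipping it over on the way.

Things in the scene. Friction and masses are not known exactly. Their poses are not given: they have to be found in the camera images.
- large_saw: large hole saw: dark steel cup standing mouth down, 54 mm across and 44 mm tall, with a hub 21 mm across and 8 mm tall on top; its upright steel shank, a plain 12 mm round rod, runs from 52 to 98 mm above the underside and is the place to grip. Origin: centre of the underside, z up along the shank. Loose, 300 g or so. Turned at random about its axis.
- small_saw: small hole saw: like the large one but 38 mm across and 40 mm tall, with a hub 21 mm across and 8 mm tall on top; its upright steel shank, a plain 12 mm round rod, runs from 48 to 94 mm above the underside and is the place to grip. Origin: centre of the underside, z up along the shank. Loose, 180 g or so. Turned at random about its axis.
- sanding_drum: sanding drum: matt brown abrasive cylinder 44 mm across and 50 mm tall, with an aluminium washer 32 mm across and 5 mm thick on top; its upright steel shank, a plain 12 mm round rod, runs from 55 to 101 mm above the underside and is the place to grip. Origin: centre of the underside, z up along the shank. Loose, 200 g or so. Turned at random about its axis.
- cup_brush: wire cup brush: brass-coloured flared skirt of stiff wire (a rigid body), 50 mm across at the foot, under a bright steel cap, 40 mm tall in all; its upright steel shank, a plain 12 mm round rod, runs from 40 to 86 mm above the underside and is the place to grip. Origin: centre of the underside, z up along the shank. Loose, 220 g or so. Turned at random about its axis.
- pad_large_saw: fixed square black rubber pad, 66 x 66 x 3 mm, glued in one of the four places of the old rack, underside 15 mm above the table; the large hole saw stands on it at the start, and the pad stays as the mark of that place. Origin: centre of its underside, axes parallel to those of the old rack.
- pad_small_saw: fixed square black rubber pad, 50 x 50 x 3 mm, glued in one of the four places of the old rack, underside 15 mm above the table; the small hole saw stands on it at the start, and the pad stays as the mark of that place. Origin: centre of its underside, axes parallel to those of the old rack.
- pad_sanding_drum: fixed square black rubber pad, 56 x 56 x 3 mm, glued in one of the four places of the old rack, underside 15 mm above the table; the sanding drum stands on it at the start, and the pad stays as the mark of that place. Origin: centre of its underside, axes parallel to those of the old rack.
- pad_cup_brush: fixed square black rubber pad, 62 x 62 x 3 mm, glued in one of the four places of the old rack, underside 15 mm above the table; the wire cup brush stands on it at the start, and the pad stays as the mark of that place. Origin: centre of its underside, axes parallel to those of the old rack.
- old_rack: old rack, fixed: a flat plywood board 78 x 300 x 15 mm with an aluminium strip 6 mm wide and 22 mm tall at each end; the four tools stand on it in a row, each on its rubber pad, at y = -111, -37, +37 and +111 mm in the rack's frame, x = 0. Origin: centre of its underside, on the table; y runs along the row, pointing to the robot's left (world +y) within about 10 degrees. It may be the nearer or the farther of the two racks.
- new_rack: new rack, fixed, empty at the start: a grey painted open tray 78 x 300 x 20 mm whose three cross walls part it into a row of four equal pockets, each 70 x 70 mm inside, floor 4 mm above the table, walls 4 mm thick and 20 mm tall; pocket centres at y = -111, -37, +37 and +111 mm in the rack's frame, x = 0. Origin: centre of its underside, on the table; y runs along the row, pointing to the robot's left (world +y) within about 10 degrees.
Mind the look-alikes: they are no part of the job. What is shaped like the cup_brush but blue is not meant.

How it is judged:
By the outcome, as a careful person would: the job done as asked, in the order asked, and still so for the second after the job is handed in, with the robot touching nothing.
It also fails if it takes over 112 s, if anything falls off the work surface, if the arm or the gripper's body presses on something with over 40 N, if the wrist force passes 120 N, or if a joint passes its speed limit or range.

### The arm

A 7-joint arm with a two-finger parallel gripper is mounted at the origin on the work surface. World frame = base frame: x ahead of the robot, y to its left, z up, the work surface at z = 0. Lengths are in m, angles in rad, forces in N, time in s.
With the tool pointing down it reaches from about 0.4 to 0.875 m from the base axis. Payload 19.3 kg.
Tool frame: the origin (TCP) lies on the centre line of the jaws, within the pads' length; the fingertips stand 25 mm ahead of it and the grasp point (between the pads) lies 6 mm ahead of it (tips_ahead is the distance from the TCP to the fingertips, in m); z points along the fingers, y is the direction in which the jaws open and shut (so a half turn about z gives the same grasp; the last joint's range is limited). The gripper opens to 85 mm and grips with 20 to 120 N. Pads are 22 mm wide; open, the fingers measure 114 mm over their backs; the gripper's body (76 mm by 85 mm) begins 54 mm behind the grasp point. The pads swing forward as they close: fully open they stand 13 mm farther back than shut.
Start: joints at [-1.358, 0.521, -0.036, 1.599, 0.021, 1.021, -0.113], TCP at [0.174, 0.6, 0.256] pointing down, gripper open.
Joint ranges: [-2.91, 2.91], [-0.3, 2.13], [-1.5, 1.42], [0.17, 2.43], [-1.26, 4.41], [0.16, 1.93], [-2.52, 2.52]. Speed limits (rad/s): [1.89, 1.89, 2.39, 2.39, 3.01, 3.01, 3.01].

### API

Orientations are given as [roll, pitch, yaw] about the fixed x, y, z axes, in that order (R = Rz(yaw) Ry(pitch) Rx(roll)).
In Python, from workcell import observe, grab_frame, job_done, outline_of, tips_ahead gives the robot as it stands. The module is installed in compiled form; this text tells all that it offers.
- The arm moves only by the tool move_arm, never from a script. Its argument "motion" is a list of rows, each a list of 2 entries, a list of its own where there are three numbers: the shift along the world's x, y, z in mm, then the turn, a rotation vector about the world's x, y, z in rad. A call has 1 to 12 rows; each row is the pose to reach, as a shift and turn from the pose commanded when the call began; what a row does not reach only later rows make up. A row lasts 1/8 s, in which the tool goes at most 62.5 mm and 10.7 degrees, less where a joint would pass 70% of its speed; a pose out of reach is approached as far as the arm can. A call with a gripper value outside its range is refused whole. "jaw" is the finger opening in mm, from 0 to 85.4, set as the call begins (left out, the last holds). The fingers move at their own pace and stop on an object; "grip_force" is the grip in N (left out, the last holds). Time passes only in rows, so rows that repeat a pose let the fingers close. It gives the time, the measured TCP pose, the force and the opening at its end, in the units of the state.
- observe(): the state, without advancing time (a new reading comes with each control period).
- grab_frame(name): name is "scene" or "top" or "wrist"; returns a dict with "frame" (480x640x3 uint8, red, green, blue), "fx", "fy", "cx", "cy" (pixels), "T" (4x4, takes a point from camera to world coordinates); the wrist camera has in their place "mount" (4x4, takes a point from camera to tool coordinates, whose origin is the TCP and whose axes are the flange's). Camera axes: x right, y down, z forward; pixel columns grow to the right and rows downward; lengths in m; the calibration is good to about 2 mm. A picture is of the moment at which its call begins: read the wrist's pose just before it. There is no depth.
- job_done(): hands the job in, once; it reports no verdict.
Trained networks look in the newest picture that a camera, given by its name, has taken for a name from the list of things; names that differ only in an ending like _2 or _b are one class to them, and where a whole thing is asked for, a point or a joint stands for the part that bears it (a point fixed in the world has none). Each returns a list of dicts, best first, with "score" (0 to 1); they miss things now and then, are a little off and sometimes report something else, mostly with a low value. They report only what shows in the picture. A call takes as long as a camera call. They do not tell look-alikes from the thing itself.
- outline_of(label, camera): "pixels" (480x640 bool, what is visible of it) and "pixel" ([column, row] in pixels, amid what is visible of it).
The state is a dict: "clock": time; "qpos": joint angles; "qd": joint speeds; "joint_efforts": joint torques, N m; "position": TCP position; "tool_rot": TCP orientation; "force": force on the tool from outside, world axes, zero at the start; "moment": the same for the moment, N m; "grip_width": finger opening in m.
Only numpy, scipy, OpenCV 4.12 (cv2) and the standard library are available. Lean on these libraries where they do the work, as an engineer would, in place of code of your own. Each camera call takes 0.05 s, during which the arm holds its last target.

## Working session

There is one attempt and no reset: what is moved stays moved. The work goes in short steps, Python scripts to look and compute and a tool call to move; the robot and the scene stay as the last step left them, time stands still between calls to the robot, and variables do not carry over. Pictures are saved under pics/ and viewed, and the job is handed in when it is done.

Besides the shell and the picture viewer there is one more tool, called after "Emit:" as name(argument=value, ...) on one line, values as JSON. move_arm: Moves the arm, as the interface text tells. Its arguments: {"type":"object","properties":{"motion":{"type":"array"},"jaw":{"type":"number"},"grip_force":{"type":"number"}},"required":["motion"]}

```bash
mkdir -p pics; python3 - <<'E'
from workcell import *
import cv2,numpy as np
o=observe();print({k:np.round(v,3).tolist() for k,v in o.items()}, )
try: print(tips_ahead)
except Exception as e: print(e)
for n in("scene","top"):
    g=grab_frame(n);cv2.imwrite(f"pics/{n}0.png",g["frame"][:,:,::-1]);print(n,g["fx"],g["fy"],g["cx"],g["cy"],np.round(g["T"],4).tolist())
E
```

```text
{'clock': 0.0, 'qpos': [-1.358, 0.522, -0.036, 1.6, 0.021, 1.021, -0.113], 'qd': [0.001, -0.0, 0.001, 0.002, 0.0, -0.002, -0.0], 'joint_efforts': [0.001, -92.711, 1.98, -36.993, 0.018, 0.008, 0.0], 'position': [0.174, 0.6, 0.256], 'tool_rot': [-3.141, 0.0, 2.859], 'force': [-0.393, 0.264, 0.213], 'moment': [-0.002, 0.012, 0.033], 'grip_width': 0.085}
0.025
scene 487.43916264709736 487.43916264709736 328.23372941214143 235.97025028508867 [[0.4541, 0.6313, -0.6287, 1.0218], [0.8907, -0.3045, 0.3376, -0.2486], [0.0217, -0.7132, -0.7006, 0.547], [0.0, 0.0, 0.0, 1.0]]
top 450.9213022610323 450.9213022610323 320.94874506879637 246.96279208746796 [[-0.0286, -0.9879, 0.1521, 0.5038], [-0.9991, 0.033, 0.0266, -0.0403], [-0.0313, -0.1512, -0.988, 0.6996], [0.0, 0.0, 0.0, 1.0]]
```

View pics/scene0.png

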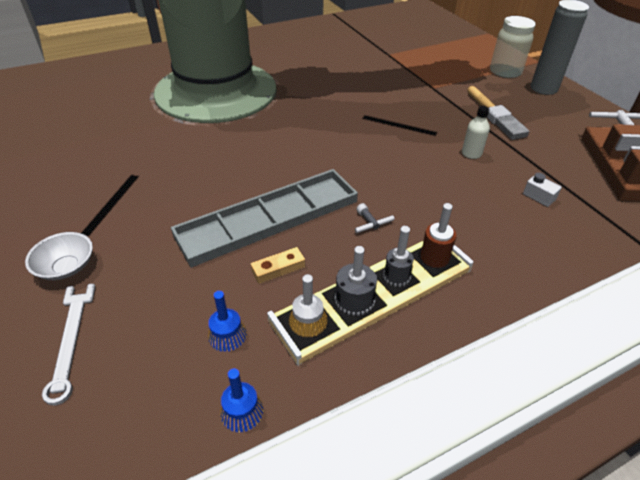

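View pics/top0.png

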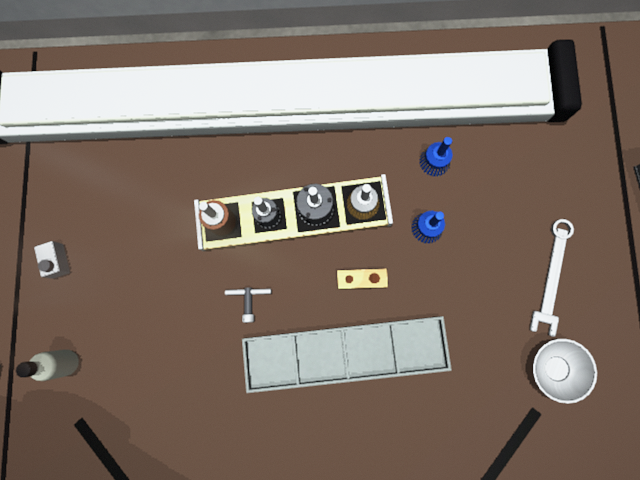

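The top view (image left is the robot's left, +y) shows the old rack at about (293,212) and the empty tray at about (347,355). From left to right the rack holds:
- the drum at (213,213)
- the small saw at (265,210)
- the large saw at (314,203)
- the brass brush at (364,203)

The blue brushes at (431,226) and (438,157) are the look-alikes. Only the brass one on the rack pad fits `cup_brush`. I'll enlarge to confirm and to get the shank pixels.

```bash
cat > h.py <<'E'
from workcell import *
import cv2,numpy as np
def K(g): return np.array([[g["fx"],0,g["cx"]],[0,g["fy"],g["cy"]],[0,0,1.]])
def P(g,T=None):
    T=g["T"] if T is None else T
    Ti=np.linalg.inv(T); return K(g)@Ti[:3]
def proj(g,p,T=None):
    p=np.atleast_2d(p); q=(P(g,T)@np.c_[p,np.ones(len(p))].T).T; return q[:,:2]/q[:,2:]
def tri(Ps,uvs):
    A=[]
    for M,(u,v) in zip(Ps,uvs): A+=[u*M[2]-M[0],v*M[2]-M[1]]
    A=np.array(A);X=np.linalg.svd(A)[2][-1];return X[:3]/X[3]
def atz(g,uv,z,T=None):
    T=np.array(g["T"] if T is None else T)
    d=T[:3,:3]@np.linalg.inv(K(g))@np.array([uv[0],uv[1],1.]);o=T[:3,3];return o+d*(z-o[2])/d[2]
E
python3 - <<'E'
from h import *
import pickle
D={}
for n in("scene","top"):
    g=grab_frame(n);D[n]=g
    for l in("old_rack","new_rack","sanding_drum","small_saw","large_saw","cup_brush"):
        r=outline_of(l,n)
        print(n,l,[(round(x["score"],2),np.round(x["pixel"]).tolist(),int(x["pixels"].sum())) for x in r[:4]])
        D[n,l]=r
pickle.dump(D,open("D.pkl","wb"))
f=D["scene"]["frame"][180:370,255:490,::-1];cv2.imwrite("pics/sc.png",cv2.resize(f,None,fx=3.2,fy=3.2,interpolation=cv2.INTER_CUBIC))
f=D["top"]["frame"][140:260,190:450,::-1];cv2.imwrite("pics/tc.png",cv2.resize(f,None,fx=3,fy=3,interpolation=cv2.INTER_CUBIC))
E
```

```text
scene old_rack [(0.6, [379.0, 311.0], 3567)]
scene new_rack [(0.94, [260.0, 212.0], 7407)]
scene sanding_drum [(0.82, [440.0, 242.0], 1429)]
scene small_saw [(0.63, [434.0, 266.0], 418), (0.58, [401.0, 264.0], 1063)]
scene large_saw [(0.98, [355.0, 287.0], 1948)]
scene cup_brush [(0.94, [308.0, 312.0], 1490), (0.77, [239.0, 403.0], 1787), (0.58, [228.0, 328.0], 1391), (0.38, [355.0, 286.0], 1950)]
top old_rack [(0.94, [287.0, 219.0], 3764)]
top new_rack [(0.82, [345.0, 355.0], 11215), (0.7, [348.0, 211.0], 711)]
top sanding_drum [(0.74, [216.0, 219.0], 1001)]
top small_saw [(0.22, [376.0, 198.0], 540)]
top large_saw [(0.84, [315.0, 204.0], 1245)]
top cup_brush [(0.88, [436.0, 157.0], 934), (0.83, [365.0, 202.0], 883), (0.57, [429.0, 226.0], 823)]
```

View pics/sc.png

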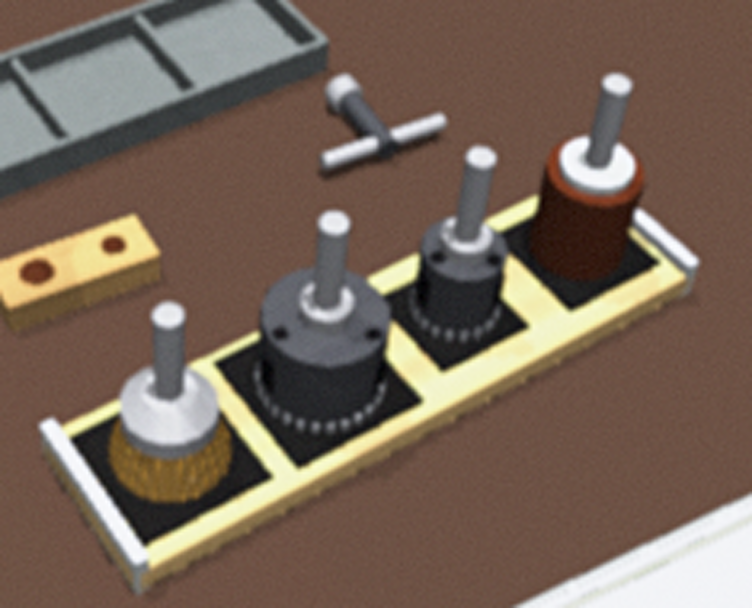

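View pics/tc.png

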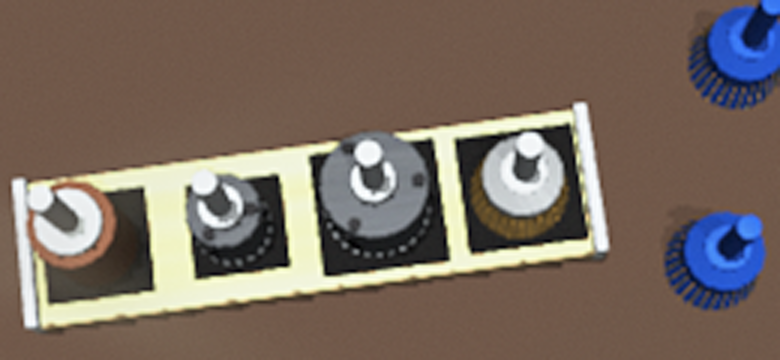

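The crops confirm the brass brush on the rack at scene (308,279), shank top; the others are as listed. Next I'll triangulate the shank tops and fit the tray pose.

```bash
python3 - <<'E'
from h import *
import pickle
from scipy.optimize import minimize
D=pickle.load(open("D.pkl","rb"));S,T=D["scene"],D["top"]
sc=dict(cup=(168,316),large=(334,223),small=(481,157),drum=(616,85))
tc=dict(cup=(529,144),large=(369,152),small=(204,184),drum=(40,196))
for k in sc:
    a=np.array(sc[k])/3.2+(255,180)-.35;b=np.array(tc[k])/3+(190,140)-.35
    X=tri([P(S),P(T)],[a,b]);print(k,np.round(X,4),np.round(proj(S,X)-a,1),np.round(proj(T,X)-b,1))
box=np.array([[x,y,z] for x in(-.039,.039) for y in(-.15,.15) for z in(0,.02)])
def hull(g,p):
    c,s=np.cos(p[2]),np.sin(p[2]);R=np.array([[c,-s,0],[s,c,0],[0,0,1]])
    q=proj(g,box@R.T+[p[0],p[1],0]);m=np.zeros((960*2,1280*2),np.uint8)
    h=cv2.convexHull(np.float32(q*4+1.5));cv2.fillConvexPoly(m,np.int32(np.round(h)),1);return m>0
def fit(gs):
    ms=[]
    for n in gs:
        m=D[n,"new_rack"][0]["pixels"].astype(np.uint8)
        c=max(cv2.findContours(m,0,2)[0],key=cv2.contourArea)
        ms.append((D[n],cv2.resize(m,None,fx=4,fy=4,interpolation=0)>0))
    f=lambda p:sum(1-(hull(g,p)&m).sum()/(hull(g,p)|m).sum() for g,m in ms)
    best=None
    c=atz(T,(347,355),.01)
    r=minimize(f,[c[0],c[1],.05],method="Nelder-Mead",options=dict(initial_simplex=[[c[0],c[1],.05],[c[0]+.01,c[1],.05],[c[0],c[1]+.01,.05],[c[0],c[1],.12]],xatol=1e-4,fatol=1e-4))
    return r
for gs in(["top"],["scene"],["top","scene"]):
    r=fit(gs);print(gs,np.round(r.x,4),r.fun)
p=r.x;R=np.array([[np.cos(p[2]),-np.sin(p[2])],[np.sin(p[2]),np.cos(p[2])]])
for y in(-.111,-.037,.037,.111):print(y,np.round(p[:2]+R@[0,y],4))
# white beam
for uv in((5,140),(550,122),(300,132)):print(np.round(atz(T,uv,0),3))
for n in("top","scene"):
    im=D[n]["frame"][:,:,::-1].copy()
    for y0 in(-.111,-.037,.037,.111):
        for z,hw in((.02,.035),(.004,.035)):
            q=np.array([[*(p[:2]+R@np.array([a*hw,y0+b*hw])),z] for a,b in((1,1),(1,-1),(-1,-1),(-1,1))])
            cv2.polylines(im,[np.int32(np.round(proj(D[n],q)*8))],True,(0,0,255) if z>.01 else (0,255,0),1,cv2.LINE_AA,3)
    (x0,x1,y0,y1)=(225,465,305,405) if n=="top" else (160,370,160,270)
    cv2.imwrite(f"pics/fit_{n}.png",cv2.resize(im[y0:y1,x0:x1],None,fx=3.2,fy=3.2,interpolation=2))
E
```

```text
cup [ 0.6755 -0.0888  0.1011] [[ 0.6 -0. ]] [[0.5 0.2]]
large [ 0.6709 -0.016   0.1141] [[ 0.3 -0. ]] [[0.3 0.1]]
small [0.6604 0.0593 0.1091] [[ 0.1 -0. ]] [[0.1 0.1]]
drum [0.655  0.1306 0.1173] [[ 0.6 -0.2]] [[0.7 0.4]]
['top'] [ 0.4487 -0.0522  0.0805] 0.01211080332409975
['scene'] [ 0.4493 -0.0541  0.0846] 0.029606208680655333
['top', 'scene'] [ 0.4488 -0.0526  0.0813] 0.04426211444874173
-0.111 [ 0.4578 -0.1632]
-0.037 [ 0.4518 -0.0895]
0.037 [ 0.4458 -0.0157]
0.111 [0.4398 0.058 ]
[0.81 0.5  0.  ]
[ 0.803 -0.397  0.   ]
[0.803 0.007 0.   ]
```

View pics/fit_top.png

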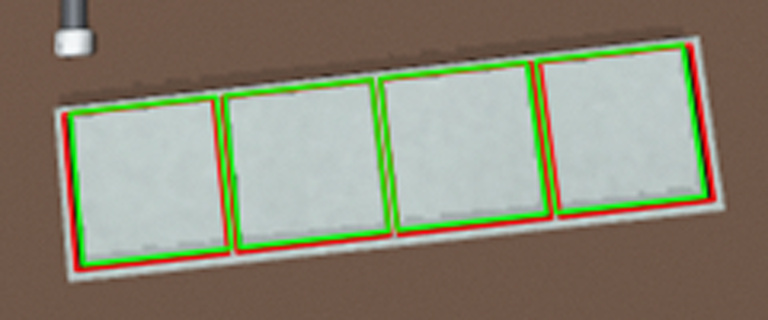

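View pics/fit_scene.png

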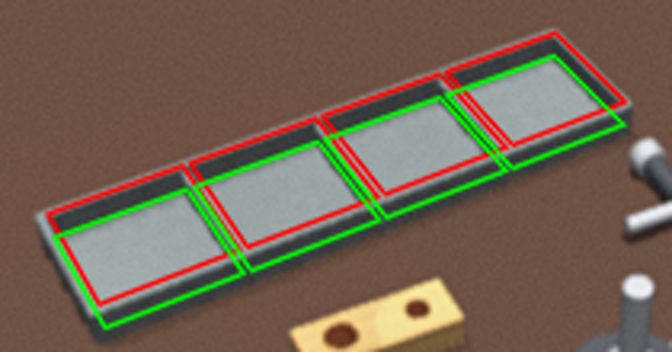

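The tray fit is good to about 1 mm, with yaw 0.081. The shank tops agree with the text to within 2–3 mm in height. The mirrored order puts the drum in the right-end pocket (y=-0.111), then the small saw, the large saw and finally the brush in the left-end pocket. First I'll move above the drum for a wrist-camera check.

Emit:
move_arm(motion=[[[40,-39,0],[0,0,0]],[[80,-78,0],[0,0,0]],[[120,-117,0],[0,0,0]],[[160,-157,0],[0,0,0]],[[200,-196,0],[0,0,0]],[[240,-235,0],[0,0,0]],[[280,-274,0],[0,0,0]],[[320,-313,0],[0,0,0]],[[360,-352,0],[0,0,0]],[[400,-391,0],[0,0,0]],[[440,-430,0],[0,0,0]],[[481,-469,0],[0,0,0]]], jaw=45, grip_force=50)

```text
clock: 2.3
position: [0.6566, 0.1299, 0.2564]
tool_rot: [3.141, 0.0, 2.859]
force: [0.3, 0.4, 0.6]
grip_width: 0.0449
```

Emit:
move_arm(motion=[[[0,0,0],[0,0,0]],[[0,0,0],[0,0,0]],[[0,0,0],[0,0,0]]])

```text
clock: 2.68
position: [0.6549, 0.1324, 0.2564]
tool_rot: [3.141, -0.0, 2.86]
force: [-0.6, -0.4, 0.6]
grip_width: 0.045
```

```bash
python3 - <<'E'
from h import *
from scipy.spatial.transform import Rotation as Ro
import pickle
o=observe();g=grab_frame("wrist")
W=np.eye(4);W[:3,:3]=Ro.from_euler("xyz",o["tool_rot"]).as_matrix();W[:3,3]=o["position"]
T=W@g["mount"];g["T"]=T;pickle.dump(g,open("w1.pkl","wb"))
print(o["position"],o["qpos"],np.round(T,3))
im=g["frame"][:,:,::-1].copy()
for k,X in dict(cup=[.6755,-.0888,.104],large=[.6709,-.016,.116],small=[.6604,.0593,.112],drum=[.655,.1306,.119]).items():
    u=proj(g,X)[0];print(k,u)
    if abs(u).max()<2000: cv2.drawMarker(im,tuple(int(v) for v in u),(0,0,255),0,14,1)
cv2.imwrite("pics/w1.png",im)
E
```

```text
[0.65487412 0.13236172 0.25644902] [-0.34553434  0.59447326  0.0918625   1.47915562 -0.05916585  1.07063218
  1.04854569] [[ 0.277  0.928  0.248  0.593]
 [ 0.961 -0.268 -0.071  0.15 ]
 [ 0.     0.258 -0.966  0.373]
 [ 0.     0.     0.     1.   ]]
cup [ 31.29034239 340.47667465]
large [113.98412532 316.37729033]
small [214.61109304 271.3102935 ]
drum [314.54434996 237.81060361]
```

View pics/w1.png

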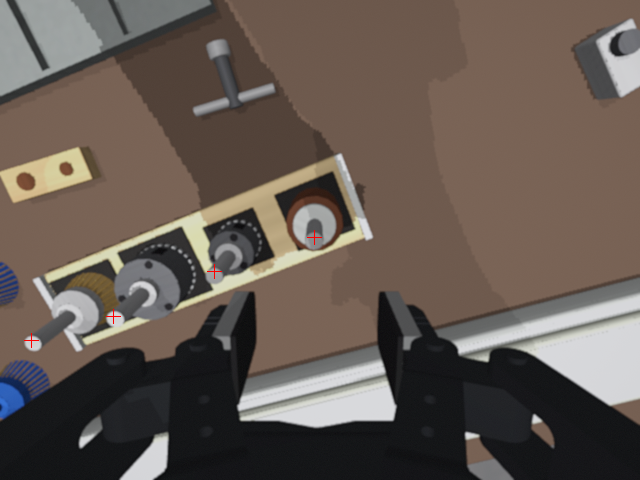

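The wrist view confirms the positions: all four shank-top markers fall on the shanks (drum at (314,238)), and the path is clear. Descending to the drum's shank.

Emit:
move_arm(motion=[[[0,-1,-30],[0,0,0]],[[0,-1,-60],[0,0,0]],[[0,-1,-90],[0,0,0]],[[0,-1,-110],[0,0,0]],[[0,-1,-125],[0,0,0]],[[0,-1,-138],[0,0,0]],[[0,-1,-148],[0,0,0]],[[0,-1,-153],[0,0,0]],[[0,-1,-153],[0,0,0]],[[0,-1,-153],[0,0,0]]])

```text
clock: 3.98
position: [0.6557, 0.1302, 0.1038]
tool_rot: [3.141, 0.001, 2.859]
force: [-0.1, 0.4, 0.1]
grip_width: 0.045
```

Emit:
move_arm(motion=[[[0,0,0],[0,0,0]],[[0,0,0],[0,0,0]],[[0,0,0],[0,0,0]],[[0,0,0],[0,0,0]],[[0,0,0],[0,0,0]]], jaw=5)

```text
clock: 4.6
position: [0.6556, 0.1303, 0.1036]
tool_rot: [3.141, 0.0, 2.859]
force: [-1.0, 0.8, 5.6]
grip_width: 0.0106
```

Gripped at 10.6 mm (12 mm rod, soft pads). Lifting.

Emit:
move_arm(motion=[[[0,0,5],[0,0,0]],[[0,0,15],[0,0,0]],[[0,0,30],[0,0,0]],[[0,0,50],[0,0,0]],[[0,0,70],[0,0,0]],[[0,0,90],[0,0,0]],[[0,0,110],[0,0,0]],[[0,0,120],[0,0,0]],[[0,0,120],[0,0,0]],[[0,0,120],[0,0,0]]])

```text
clock: 5.85
position: [0.6551, 0.1301, 0.2226]
tool_rot: [-3.141, -0.001, 2.859]
force: [0.2, -0.4, -2.8]
grip_width: 0.0104
```

```bash
python3 - <<'E'
from h import *
o=observe();print(o["position"],o["grip_width"],o["force"])
g=grab_frame("scene");cv2.imwrite("pics/s1.png",g["frame"][:,:,::-1])
E
```

```text
[0.65508154 0.13013019 0.22257117] 0.010441100435681543 [ 0.21016823 -0.40627237 -2.80745821]
```

View pics/s1.png

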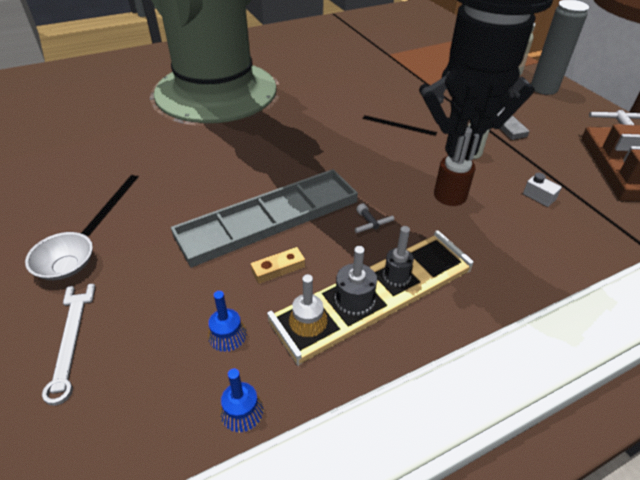

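The drum is held (picture: drum hanging at (453,185), its pad bare). Carrying it to the right-end pocket.

Emit:
move_arm(motion=[[[-15,-22,0],[0,0,0]],[[-33,-49,0],[0,0,0]],[[-53,-79,0],[0,0,0]],[[-74,-110,0],[0,0,0]],[[-95,-141,0],[0,0,0]],[[-116,-172,0],[0,0,0]],[[-137,-203,0],[0,0,0]],[[-157,-233,0],[0,0,0]],[[-175,-260,0],[0,0,0]],[[-189,-281,0],[0,0,0]],[[-197,-293,0],[0,0,0]],[[-197,-293,0],[0,0,0]]])

```text
clock: 7.4
position: [0.4582, -0.1632, 0.2232]
tool_rot: [-3.142, -0.0, 2.858]
force: [0.6, 0.8, -2.8]
grip_width: 0.0106
```

Emit:
move_arm(motion=[[[0,0,-20],[0,0,0]],[[0,0,-45],[0,0,0]],[[0,0,-70],[0,0,0]],[[0,0,-90],[0,0,0]],[[0,0,-105],[0,0,0]],[[0,0,-115],[0,0,0]],[[0,0,-115],[0,0,0]],[[0,0,-115],[0,0,0]]])

```text
clock: 8.4
position: [0.4587, -0.1629, 0.1088]
tool_rot: [3.142, 0.001, 2.859]
force: [-0.3, -0.1, -2.2]
grip_width: 0.0108
```

```bash
python3 - <<'E'
from h import *
o=observe();print(o["position"],o["grip_width"],o["force"])
g=grab_frame("scene");cv2.imwrite("pics/s2.png",cv2.resize(g["frame"][130:330,130:400,::-1],None,fx=2.9,fy=2.9))
g=grab_frame("top");cv2.imwrite("pics/t2.png",cv2.resize(g["frame"][230:430,200:470,::-1],None,fx=2.9,fy=2.9))
E
```

```text
[ 0.45873333 -0.16288893  0.1087588 ] 0.0107989618910106 [-0.25422374 -0.12425191 -2.16539507]
```

View pics/s2.png

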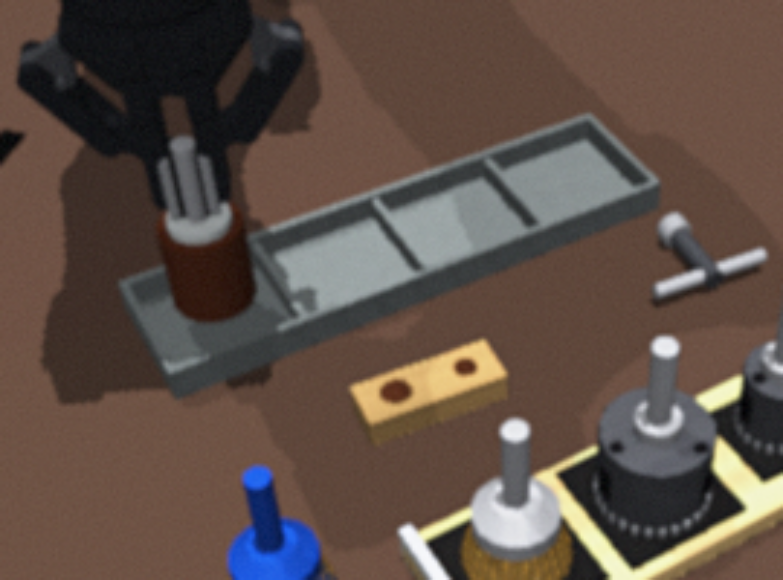

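View pics/t2.png

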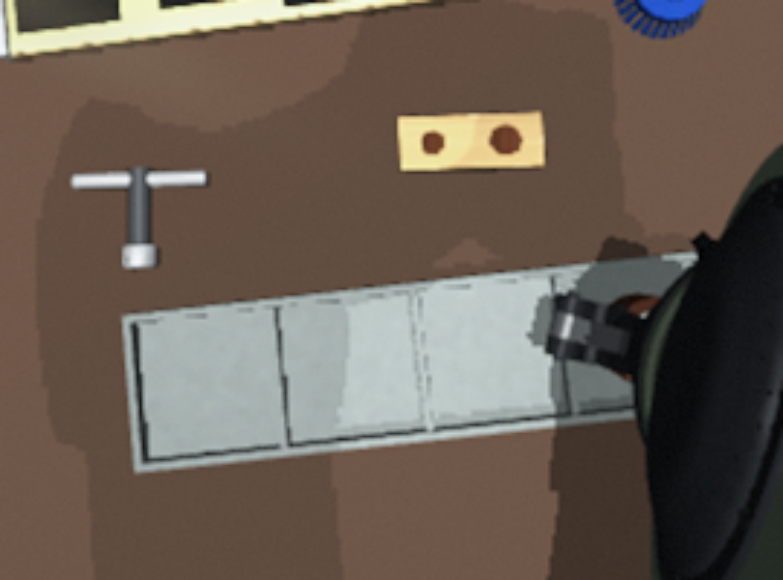

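The drum hangs upright over the right-end pocket (crop (205,270)), clear of the walls. Contact is expected about 19 mm lower. I'll go down most of that, then creep.

Emit:
move_arm(motion=[[[0,0,-5],[0,0,0]],[[0,0,-10],[0,0,0]],[[0,0,-14],[0,0,0]],[[0,0,-16.5],[0,0,0]],[[0,0,-17],[0,0,0]],[[0,0,-17.5],[0,0,0]],[[0,0,-18],[0,0,0]],[[0,0,-18],[0,0,0]]])

```text
clock: 9.5
position: [0.4584, -0.1629, 0.0903]
tool_rot: [-3.142, 0.0, 2.859]
force: [0.1, 0.0, -2.7]
grip_width: 0.0107
```

Emit:
move_arm(motion=[[[0,0,-0.3],[0,0,0]],[[0,0,-0.6],[0,0,0]],[[0,0,-0.9],[0,0,0]],[[0,0,-0.9],[0,0,0]]])

```text
clock: 10.0
position: [0.4585, -0.1628, 0.0896]
tool_rot: [3.142, 0.0, 2.859]
force: [-2.1, 0.5, 4.0]
grip_width: 0.0106
```

Contact (force went from -2.7 to +4 N) at the expected height. Releasing, then rising.

Emit:
move_arm(motion=[[[0,0,0],[0,0,0]],[[0,0,0],[0,0,0]],[[0,0,0],[0,0,0]],[[0,0,0],[0,0,0]]], jaw=40)

```text
clock: 10.5
position: [0.4584, -0.1629, 0.0894]
tool_rot: [-3.142, 0.0, 2.859]
force: [0.2, 0.1, -0.4]
grip_width: 0.0401
```

Emit:
move_arm(motion=[[[0,0,10],[0,0,0]],[[0,0,30],[0,0,0]],[[0,0,60],[0,0,0]],[[0,0,85],[0,0,0]],[[0,0,110],[0,0,0]]])

```text
clock: 11.12
position: [0.4583, -0.1629, 0.2009]
tool_rot: [3.142, 0.001, 2.859]
force: [-0.1, -0.0, 0.8]
grip_width: 0.0399
```

```bash
python3 - <<'E'
from h import *
o=observe();print(o["position"],o["grip_width"],o["force"])
g=grab_frame("scene");cv2.imwrite("pics/s3.png",cv2.resize(g["frame"][130:330,130:400,::-1],None,fx=2.9,fy=2.9))
E
```

```text
[ 0.45833136 -0.16287337  0.20094649] 0.039877444128911796 [-0.05734032 -0.00305111  0.80265706]
```

View pics/s3.png

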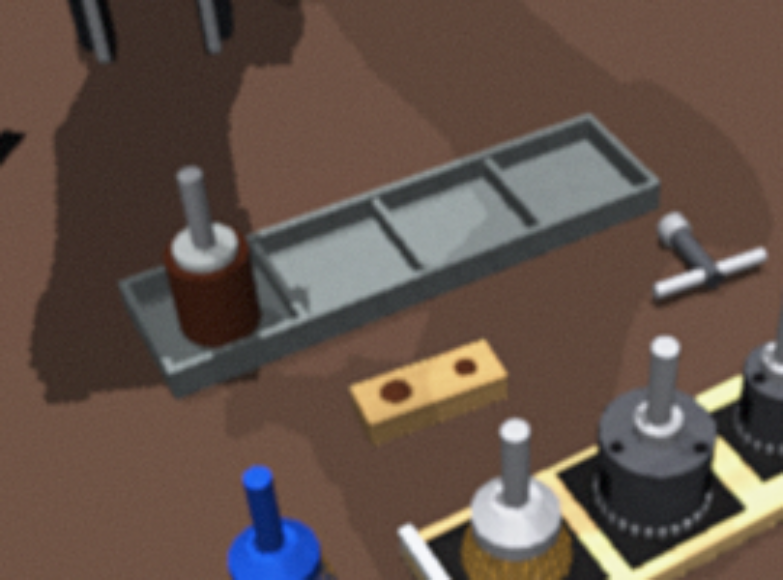

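The drum stands upright in the right pocket (crop (212,290)). Next is the small saw.

Emit:
move_arm(motion=[[[10,11,10],[0,0,0]],[[34,37,20],[0,0,0]],[[60,66,20],[0,0,0]],[[90,99,20],[0,0,0]],[[120,132,20],[0,0,0]],[[150,165,20],[0,0,0]],[[175,192,20],[0,0,0]],[[193,212,20],[0,0,0]],[[202,222,20],[0,0,0]],[[202,222,20],[0,0,0]],[[202,222,20],[0,0,0]]])

```text
clock: 12.55
position: [0.6599, 0.0582, 0.2194]
tool_rot: [-3.141, -0.0, 2.858]
force: [-0.2, 0.4, 0.8]
grip_width: 0.0403
```

Emit:
move_arm(motion=[[[0,0,-20],[0,0,0]],[[0,0,-45],[0,0,0]],[[0,0,-70],[0,0,0]],[[0,0,-90],[0,0,0]],[[0,0,-105],[0,0,0]],[[0,0,-115],[0,0,0]],[[0,0,-121],[0,0,0]],[[0,0,-124],[0,0,0]],[[0,0,-124],[0,0,0]],[[0,0,-124],[0,0,0]]])

```text
clock: 13.8
position: [0.6606, 0.0592, 0.0958]
tool_rot: [3.141, 0.001, 2.859]
force: [0.3, -0.7, -0.5]
grip_width: 0.0401
```

Emit:
move_arm(motion=[[[0,0,0],[0,0,0]],[[0,0,0],[0,0,0]],[[0,0,0],[0,0,0]],[[0,0,0],[0,0,0]],[[0,0,0],[0,0,0]]], jaw=5)

```text
clock: 14.42
position: [0.6605, 0.0591, 0.0956]
tool_rot: [3.142, 0.0, 2.859]
force: [-1.6, 0.2, 4.9]
grip_width: 0.0105
```

Emit:
move_arm(motion=[[[0,0,5],[0,0,0]],[[0,0,15],[0,0,0]],[[0,0,30],[0,0,0]],[[0,0,50],[0,0,0]],[[0,0,70],[0,0,0]],[[0,0,90],[0,0,0]],[[0,0,110],[0,0,0]],[[0,0,120],[0,0,0]],[[0,0,120],[0,0,0]],[[0,0,120],[0,0,0]]])

```text
clock: 15.68
position: [0.6601, 0.0591, 0.2147]
tool_rot: [-3.141, -0.001, 2.859]
force: [0.3, -0.1, -2.3]
grip_width: 0.0103
```

```bash
python3 - <<'E'
from h import *
o=observe();print(o["position"],o["grip_width"],o["force"])
g=grab_frame("scene");cv2.imwrite("pics/s4.png",g["frame"][:,:,::-1])
E
```

```text
[0.66007801 0.05914955 0.21467121] 0.01032899717276502 [ 0.25600981 -0.12501133 -2.30366522]
```

View pics/s4.png

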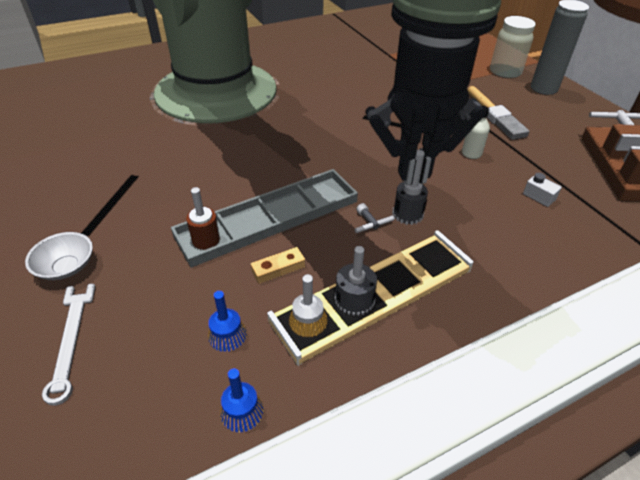

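The small saw is held at (410,200). On to the second pocket from the right.

Emit:
move_arm(motion=[[[-17,-12,0],[0,0,0]],[[-38,-27,0],[0,0,0]],[[-62,-44,0],[0,0,0]],[[-90,-64,0],[0,0,0]],[[-118,-84,0],[0,0,0]],[[-146,-104,0],[0,0,0]],[[-172,-123,0],[0,0,0]],[[-193,-138,0],[0,0,0]],[[-206,-147,0],[0,0,0]],[[-209,-149,0],[0,0,0]],[[-209,-149,0],[0,0,0]],[[-209,-149,0],[0,0,0]]])

```text
clock: 17.23
position: [0.452, -0.0893, 0.2153]
tool_rot: [3.141, 0.0, 2.86]
force: [1.0, 0.3, -1.6]
grip_width: 0.0108
```

Emit:
move_arm(motion=[[[0,0,-20],[0,0,0]],[[0,0,-45],[0,0,0]],[[0,0,-70],[0,0,0]],[[0,0,-90],[0,0,0]],[[0,0,-105],[0,0,0]],[[0,0,-115],[0,0,0]],[[0,0,-123],[0,0,0]],[[0,0,-128],[0,0,0]],[[0,0,-131],[0,0,0]],[[0,0,-132],[0,0,0]],[[0,0,-132],[0,0,0]]])

```text
clock: 18.6
position: [0.4515, -0.0898, 0.0835]
tool_rot: [3.142, 0.0, 2.859]
force: [-0.3, 0.2, -1.6]
grip_width: 0.0106
```

Emit:
move_arm(motion=[[[0,0,-0.3],[0,0,0]],[[0,0,-0.6],[0,0,0]],[[0,0,-0.9],[0,0,0]],[[0,0,-0.9],[0,0,0]]])

```text
clock: 19.1
position: [0.4514, -0.0898, 0.0825]
tool_rot: [-3.142, -0.0, 2.859]
force: [0.1, -0.3, -1.0]
grip_width: 0.0108
```

Emit:
move_arm(motion=[[[0,0,-0.3],[0,0,0]],[[0,0,-0.6],[0,0,0]],[[0,0,-0.8],[0,0,0]],[[0,0,-0.8],[0,0,0]]])

```text
clock: 19.6
position: [0.4514, -0.0898, 0.0817]
tool_rot: [-3.142, -0.0, 2.859]
force: [0.7, 0.6, -0.4]
grip_width: 0.0105
```

Emit:
move_arm(motion=[[[0,0,-0.3],[0,0,0]],[[0,0,-0.6],[0,0,0]],[[0,0,-0.6],[0,0,0]]])

```text
clock: 19.98
position: [0.4516, -0.0899, 0.0815]
tool_rot: [3.142, 0.0, 2.859]
force: [-3.2, 0.5, 11.4]
grip_width: 0.0105
```

Contact (11 N). Releasing.

Emit:
move_arm(motion=[[[0,0,0.2],[0,0,0]],[[0,0,0.2],[0,0,0]],[[0,0,0.2],[0,0,0]],[[0,0,0.2],[0,0,0]]], jaw=40)

```text
clock: 20.48
position: [0.4514, -0.0898, 0.0813]
tool_rot: [-3.142, -0.0, 2.859]
force: [-0.0, 1.0, 0.1]
grip_width: 0.0401
```

Emit:
move_arm(motion=[[[0,0,10],[0,0,0]],[[0,0,30],[0,0,0]],[[0,0,60],[0,0,0]],[[0,0,90],[0,0,0]],[[0,0,120],[0,0,0]],[[0,0,140],[0,0,0]],[[0,0,140],[0,0,0]]])

```text
clock: 21.35
position: [0.452, -0.0899, 0.223]
tool_rot: [3.141, 0.003, 2.859]
force: [-0.9, 1.0, 0.3]
grip_width: 0.0398
```

```bash
python3 - <<'E'
from h import *
o=observe();print(o["position"],o["grip_width"],o["force"])
g=grab_frame("scene");cv2.imwrite("pics/s5.png",cv2.resize(g["frame"][130:330,130:400,::-1],None,fx=2.9,fy=2.9))
E
```

```text
[ 0.45196674 -0.089902    0.2229701 ] 0.03978544769364657 [-0.88926696  1.02345252  0.28105673]
```

View pics/s5.png

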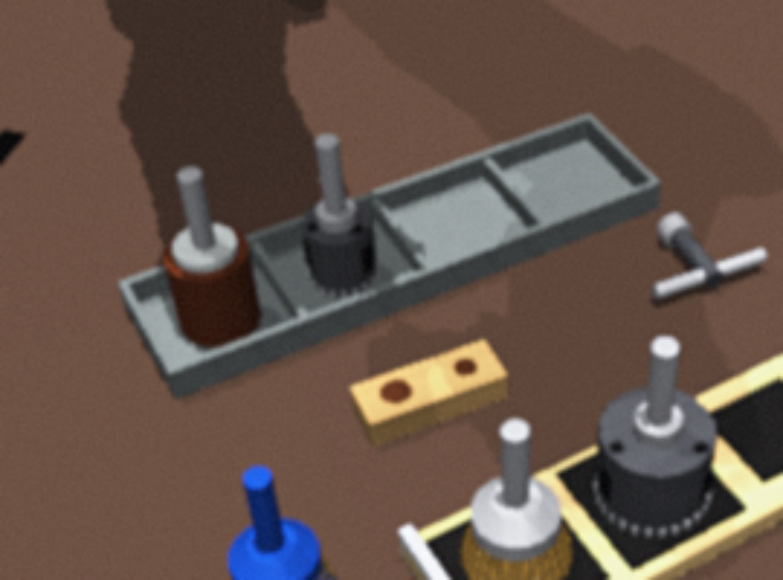

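The small saw stands in pocket two. Now the large saw.

Emit:
move_arm(motion=[[[15,5,0],[0,0,0]],[[38,13,0],[0,0,0]],[[68,23,0],[0,0,0]],[[100,34,0],[0,0,0]],[[132,45,0],[0,0,0]],[[164,55,0],[0,0,0]],[[192,65,0],[0,0,0]],[[211,71,0],[0,0,0]],[[219,74,0],[0,0,0]],[[219,74,0],[0,0,0]],[[219,74,0],[0,0,0]]])

```text
clock: 22.78
position: [0.6699, -0.0162, 0.2212]
tool_rot: [-3.141, -0.0, 2.858]
force: [0.3, -0.8, -0.7]
grip_width: 0.0399
```

Emit:
move_arm(motion=[[[0,0,-20],[0,0,0]],[[0,0,-45],[0,0,0]],[[0,0,-70],[0,0,0]],[[0,0,-90],[0,0,0]],[[0,0,-105],[0,0,0]],[[0,0,-114],[0,0,0]],[[0,0,-119],[0,0,0]],[[0,0,-121],[0,0,0]],[[0,0,-121],[0,0,0]],[[0,0,-121],[0,0,0]]])

```text
clock: 24.02
position: [0.6706, -0.0158, 0.1007]
tool_rot: [3.141, 0.001, 2.859]
force: [-1.0, 0.5, -0.6]
grip_width: 0.0399
```

Emit:
move_arm(motion=[[[0,0,0],[0,0,0]],[[0,0,0],[0,0,0]],[[0,0,0],[0,0,0]],[[0,0,0],[0,0,0]],[[0,0,0],[0,0,0]]], jaw=5, grip_force=60)

```text
clock: 24.65
position: [0.6706, -0.0158, 0.1006]
tool_rot: [3.141, 0.0, 2.859]
force: [-2.0, 0.1, 6.3]
grip_width: 0.0104
```

Emit:
move_arm(motion=[[[0,0,5],[0,0,0]],[[0,0,15],[0,0,0]],[[0,0,30],[0,0,0]],[[0,0,50],[0,0,0]],[[0,0,70],[0,0,0]],[[0,0,90],[0,0,0]],[[0,0,110],[0,0,0]],[[0,0,120],[0,0,0]],[[0,0,120],[0,0,0]],[[0,0,120],[0,0,0]]])

```text
clock: 25.9
position: [0.6701, -0.0158, 0.2196]
tool_rot: [-3.141, -0.001, 2.859]
force: [-0.3, -0.5, -2.9]
grip_width: 0.0105
```

```bash
python3 - <<'E'
from h import *
o=observe();print(o["position"],o["grip_width"],o["force"])
g=grab_frame("scene");cv2.imwrite("pics/s6.png",g["frame"][:,:,::-1])
E
```

```text
[ 0.67005748 -0.01581466  0.21956472] 0.010495844264463669 [-0.31324955 -0.51706422 -2.93616985]
```

View pics/s6.png

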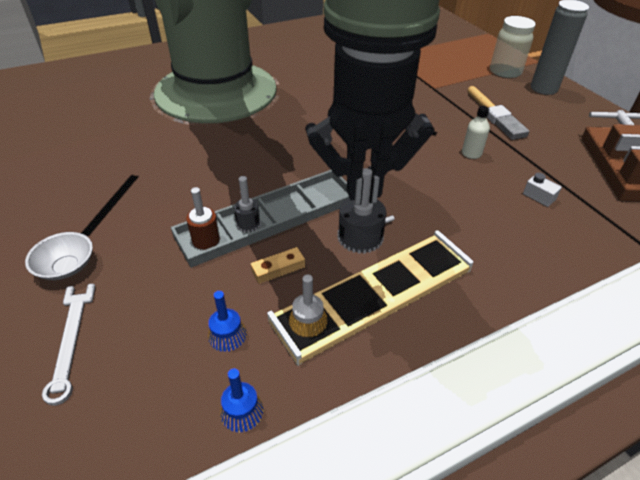

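The large saw is held. Now to pocket three.

Emit:
move_arm(motion=[[[-17,0,0],[0,0,0]],[[-40,0,0],[0,0,0]],[[-68,0,0],[0,0,0]],[[-98,0,0],[0,0,0]],[[-128,0,0],[0,0,0]],[[-158,0,0],[0,0,0]],[[-186,0,0],[0,0,0]],[[-208,0,0],[0,0,0]],[[-221,0,0],[0,0,0]],[[-225,0,0],[0,0,0]],[[-225,0,0],[0,0,0]],[[-225,0,0],[0,0,0]]])

```text
clock: 27.45
position: [0.446, -0.0158, 0.2202]
tool_rot: [-3.142, 0.0, 2.859]
force: [-0.2, 0.2, -3.0]
grip_width: 0.0107
```

Emit:
move_arm(motion=[[[0,0,-20],[0,0,0]],[[0,0,-45],[0,0,0]],[[0,0,-70],[0,0,0]],[[0,0,-90],[0,0,0]],[[0,0,-105],[0,0,0]],[[0,0,-115],[0,0,0]],[[0,0,-123],[0,0,0]],[[0,0,-128],[0,0,0]],[[0,0,-131],[0,0,0]],[[0,0,-132.5],[0,0,0]],[[0,0,-132.5],[0,0,0]]])

```text
clock: 28.82
position: [0.4455, -0.0158, 0.0879]
tool_rot: [3.142, 0.0, 2.859]
force: [0.3, -0.2, -2.8]
grip_width: 0.0106
```

Emit:
move_arm(motion=[[[0,0,-0.3],[0,0,0]],[[0,0,-0.6],[0,0,0]],[[0,0,-0.9],[0,0,0]],[[0,0,-0.9],[0,0,0]]])

```text
clock: 29.32
position: [0.4454, -0.0159, 0.0869]
tool_rot: [-3.142, -0.0, 2.859]
force: [0.6, 0.4, -2.1]
grip_width: 0.0102
```

Emit:
move_arm(motion=[[[0,0,-0.2],[0,0,0]],[[0,0,-0.4],[0,0,0]],[[0,0,-0.4],[0,0,0]]])

```text
clock: 29.7
position: [0.4454, -0.0158, 0.0865]
tool_rot: [3.142, -0.0, 2.859]
force: [-1.1, -0.5, -0.6]
grip_width: 0.0106
```

Emit:
move_arm(motion=[[[0,0,-0.2],[0,0,0]],[[0,0,-0.4],[0,0,0]],[[0,0,-0.4],[0,0,0]]])

```text
clock: 30.08
position: [0.4455, -0.0158, 0.0865]
tool_rot: [3.141, 0.0, 2.859]
force: [-3.7, 0.2, 12.6]
grip_width: 0.0106
```

Contact. Releasing and going for the brass brush.

Emit:
move_arm(motion=[[[0,0,0.2],[0,0,0]],[[0,0,0.2],[0,0,0]],[[0,0,0.2],[0,0,0]],[[0,0,0.2],[0,0,0]]], jaw=40)

```text
clock: 30.58
position: [0.4454, -0.0158, 0.0862]
tool_rot: [-3.142, -0.0, 2.859]
force: [-0.2, -0.3, -0.0]
grip_width: 0.0402
```

Emit:
move_arm(motion=[[[0,0,10],[0,0,0]],[[0,0,30],[0,0,0]],[[0,0,60],[0,0,0]],[[0,0,90],[0,0,0]],[[0,0,120],[0,0,0]],[[0,0,135],[0,0,0]],[[0,0,135],[0,0,0]]])

```text
clock: 31.45
position: [0.4458, -0.0158, 0.2225]
tool_rot: [3.141, 0.002, 2.859]
force: [0.6, 0.5, -1.0]
grip_width: 0.0402
```

```bash
python3 - <<'E'
from h import *
o=observe();print(o["position"],o["grip_width"],o["force"])
g=grab_frame("scene");cv2.imwrite("pics/s7.png",cv2.resize(g["frame"][130:330,130:400,::-1],None,fx=2.9,fy=2.9))
E
```

```text
[ 0.44580968 -0.0158191   0.22252624] 0.040169978887561866 [ 0.6183876   0.497847   -0.95030743]
```

View pics/s7.png

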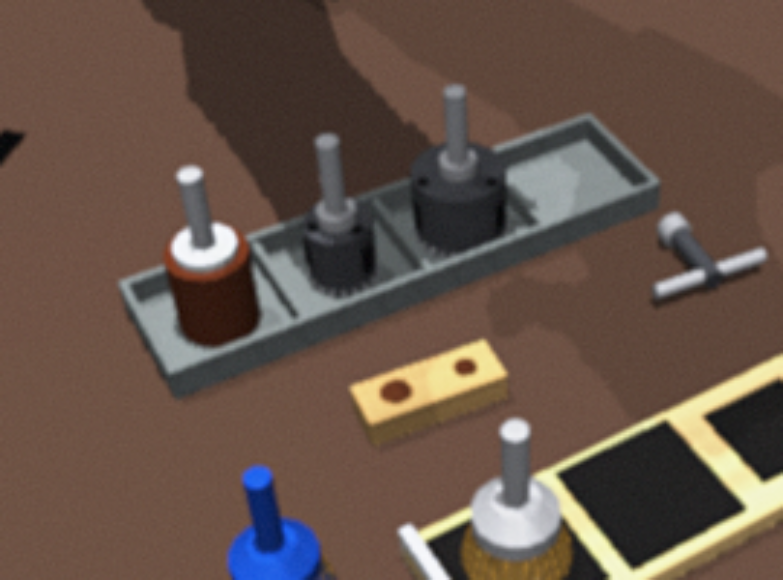

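The large saw stands in pocket three (crop (458,200)). Brush next: the brass one at crop (515,510), not the blue one at (268,530).

Emit:
move_arm(motion=[[[15,-5,0],[0,0,0]],[[38,-12,0],[0,0,0]],[[68,-22,0],[0,0,0]],[[102,-32,0],[0,0,0]],[[136,-43,0],[0,0,0]],[[170,-54,0],[0,0,0]],[[200,-64,0],[0,0,0]],[[221,-70,0],[0,0,0]],[[230,-73,0],[0,0,0]],[[230,-73,0],[0,0,0]],[[230,-73,0],[0,0,0]]])

```text
clock: 32.88
position: [0.6749, -0.0887, 0.2211]
tool_rot: [-3.142, -0.001, 2.859]
force: [0.5, -0.6, 0.6]
grip_width: 0.0398
```

Emit:
move_arm(motion=[[[0,0,-20],[0,0,0]],[[0,0,-45],[0,0,0]],[[0,0,-70],[0,0,0]],[[0,0,-92],[0,0,0]],[[0,0,-110],[0,0,0]],[[0,0,-122],[0,0,0]],[[0,0,-130],[0,0,0]],[[0,0,-133],[0,0,0]],[[0,0,-133],[0,0,0]],[[0,0,-133],[0,0,0]]])

```text
clock: 34.12
position: [0.6757, -0.0889, 0.0888]
tool_rot: [3.141, 0.001, 2.859]
force: [0.4, 0.0, 0.2]
grip_width: 0.0399
```

Emit:
move_arm(motion=[[[0,0,0],[0,0,0]],[[0,0,0],[0,0,0]],[[0,0,0],[0,0,0]],[[0,0,0],[0,0,0]],[[0,0,0],[0,0,0]]], jaw=5)

```text
clock: 34.75
position: [0.6756, -0.0889, 0.0887]
tool_rot: [3.142, 0.0, 2.859]
force: [-2.0, -0.5, 5.5]
grip_width: 0.0105
```

Emit:
move_arm(motion=[[[0,0,5],[0,0,0]],[[0,0,15],[0,0,0]],[[0,0,30],[0,0,0]],[[0,0,50],[0,0,0]],[[0,0,70],[0,0,0]],[[0,0,90],[0,0,0]],[[0,0,110],[0,0,0]],[[0,0,120],[0,0,0]],[[0,0,120],[0,0,0]],[[0,0,120],[0,0,0]]])

```text
clock: 36.0
position: [0.6751, -0.0887, 0.2075]
tool_rot: [-3.141, -0.001, 2.859]
force: [-0.1, -0.5, -2.4]
grip_width: 0.0104
```

```bash
python3 - <<'E'
from h import *
o=observe();print(o["position"],o["grip_width"],o["force"])
g=grab_frame("scene");cv2.imwrite("pics/s8.png",g["frame"][:,:,::-1])
E
```

```text
[ 0.67508402 -0.08873631  0.20752674] 0.010384422832355904 [-0.0562023  -0.4755982  -2.35477768]
```

View pics/s8.png

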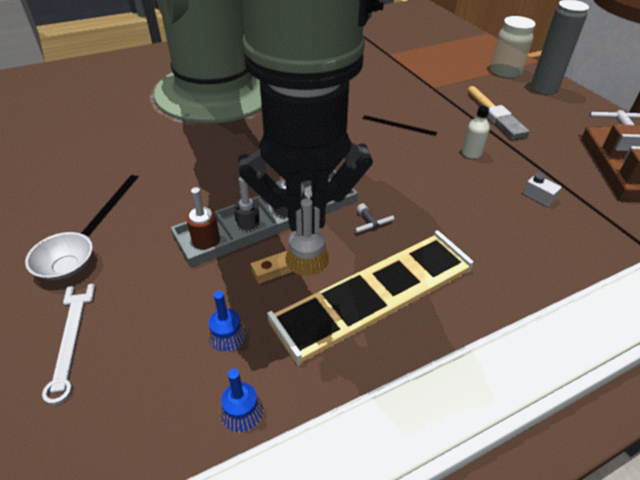

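The brush is held. Carrying it to the left-end pocket.

Emit:
move_arm(motion=[[[-17,11,0],[0,0,0]],[[-40,25,0],[0,0,0]],[[-70,44,0],[0,0,0]],[[-102,64,0],[0,0,0]],[[-134,84,0],[0,0,0]],[[-166,104,0],[0,0,0]],[[-196,122,0],[0,0,0]],[[-219,137,0],[0,0,0]],[[-232,145,0],[0,0,0]],[[-235.5,147,0],[0,0,0]],[[-235.5,147,0],[0,0,0]],[[-235.5,147,0],[0,0,0]]])

```text
clock: 37.55
position: [0.4405, 0.0577, 0.2082]
tool_rot: [-3.141, 0.0, 2.858]
force: [-0.5, -0.1, -3.0]
grip_width: 0.0102
```

Emit:
move_arm(motion=[[[0,0,-20],[0,0,0]],[[0,0,-45],[0,0,0]],[[0,0,-70],[0,0,0]],[[0,0,-90],[0,0,0]],[[0,0,-105],[0,0,0]],[[0,0,-115],[0,0,0]],[[0,0,-123],[0,0,0]],[[0,0,-128],[0,0,0]],[[0,0,-131],[0,0,0]],[[0,0,-132.5],[0,0,0]],[[0,0,-132.5],[0,0,0]]])

```text
clock: 38.92
position: [0.44, 0.0582, 0.0759]
tool_rot: [3.142, 0.0, 2.859]
force: [-1.2, -0.1, -2.6]
grip_width: 0.0103
```

Emit:
move_arm(motion=[[[0,0,-0.3],[0,0,0]],[[0,0,-0.6],[0,0,0]],[[0,0,-0.9],[0,0,0]],[[0,0,-0.9],[0,0,0]]])

```text
clock: 39.42
position: [0.4399, 0.0581, 0.0749]
tool_rot: [-3.142, 0.0, 2.859]
force: [-1.1, -0.1, -2.1]
grip_width: 0.0102
```

Emit:
move_arm(motion=[[[0,0,-0.2],[0,0,0]],[[0,0,-0.4],[0,0,0]],[[0,0,-0.4],[0,0,0]]])

```text
clock: 39.8
position: [0.4399, 0.0581, 0.0746]
tool_rot: [3.142, 0.0, 2.859]
force: [-1.4, -0.2, 3.6]
grip_width: 0.0107
```

Contact at 3.6 N. Releasing, then clearing well away.

Emit:
move_arm(motion=[[[0,0,0],[0,0,0]],[[0,0,0],[0,0,0]],[[0,0,0],[0,0,0]],[[0,0,0],[0,0,0]]], jaw=40)

```text
clock: 40.3
position: [0.4399, 0.0582, 0.0745]
tool_rot: [-3.142, -0.0, 2.859]
force: [0.2, -0.5, -0.3]
grip_width: 0.0401
```

Emit:
move_arm(motion=[[[0,0,10],[0,0,0]],[[0,0,30],[0,0,0]],[[0,0,60],[0,0,0]],[[0,0,90],[0,0,0]],[[0,0,130],[0,0,0]],[[0,0,170],[0,0,0]],[[0,40,170],[0,0,0]],[[0,90,170],[0,0,0]],[[0,140,170],[0,0,0]],[[0,190,170],[0,0,0]],[[0,240,170],[0,0,0]],[[0,240,170],[0,0,0]]])

```text
clock: 41.8
position: [0.4389, 0.3016, 0.2448]
tool_rot: [3.141, -0.0, 2.863]
force: [0.0, -0.6, 0.3]
grip_width: 0.0402
```

```bash
python3 - <<'E'
from h import *
o=observe();print(o["position"],o["grip_width"],o["force"])
g=grab_frame("scene");cv2.imwrite("pics/s9.png",cv2.resize(g["frame"][130:330,130:400,::-1],None,fx=2.9,fy=2.9))
g=grab_frame("top");cv2.imwrite("pics/t9.png",cv2.resize(g["frame"][230:430,200:470,::-1],None,fx=2.9,fy=2.9))
E
```

```text
[0.43888919 0.3016207  0.24480441] 0.040189089688780245 [ 0.03276641 -0.60881657  0.28836961]
```

View pics/s9.png

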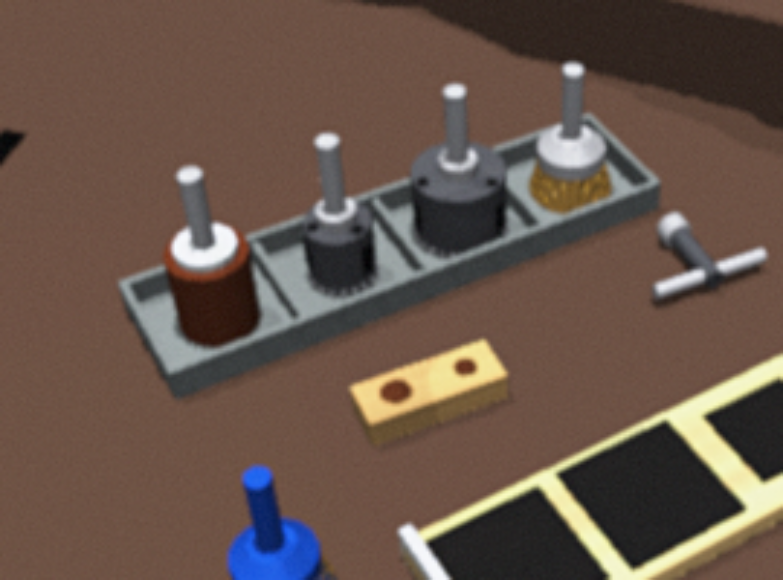

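View pics/t9.png

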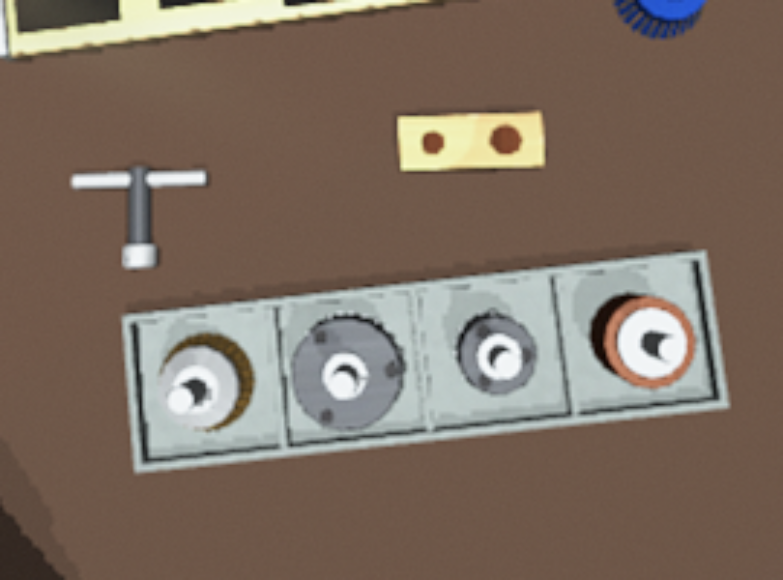

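All four tools stand upright and alone. From left to right the tray holds the brush (205,385), large saw (347,372), small saw (498,355) and drum (650,342). That is the mirror of the start. Handing in.

Emit:
move_arm(motion=[[[0,0,0],[0,0,0]],[[0,0,0],[0,0,0]],[[0,0,0],[0,0,0]],[[0,0,0],[0,0,0]]])

```text
clock: 42.4
position: [0.44, 0.298, 0.2445]
tool_rot: [-3.142, 0.0, 2.858]
force: [0.7, 0.5, 0.2]
grip_width: 0.0399
```

```bash
python3 -c "
from workcell import *
print(job_done())"
```

```text
the job is handed in; nothing more can be done
None
```

All four tools are in the grey tray in mirrored order: brush, large saw, small saw, drum from left to right. I carried each by its shank and lowered it until the wrist force showed floor contact, with 13 N the highest reading, before letting go. The job was handed in at about 42 s of the 112 s allowed.

**Last checks:** the final scene and top pictures show each tool upright and alone in its pocket. The rack pads in view are empty, and the arm is well clear. The blue brushes were not used.

**Disagreements:** the triangulated shank tops came out 2–3 mm lower than the text's heights, so I set the grasp heights from the text. The tray contacts then came about 14 mm below the grasp heights, as the text predicts. No check failed.

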